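# Pull the filter plate from the bench dust extractor and hold it over the dust tray

### The arm

A 7-joint arm with a two-finger parallel gripper is mounted at the origin on the work surface. World frame = base frame: x ahead of the robot, y to its left, z up, the work surface at z = 0. Lengths are in m, angles in rad, forces in N, time in s.
With the tool pointing down it reaches from about 0.35 to 0.9 m from the base axis. Payload 7.2 kg.
Tool frame: the origin (TCP) lies at the very end of the fingers, on their centre line; the grasp point (between the pads) lies 19 mm behind it (tcp_to_grasp is the distance from the TCP to the grasp point, in m); y points along the fingers, z is the direction in which the jaws open and shut, and the axes are right-handed (so a half turn about y gives the same grasp; the last joint's range is limited). The gripper opens to 88 mm and grips with 3 to 60 N. Pads are 20 mm wide; open, the fingers measure 115 mm over their backs; the gripper's body (75 mm by 178 mm) begins 61 mm behind the grasp point.
Start: joints at [-0.068, 0.411, -0.013, 1.596, 0.006, 1.134, -0.082], TCP at [0.625, -0, 0.223] pointing down, gripper open.
Joint ranges: [-2.95, 2.95], [-0.29, 1.99], [-1.47, 1.44], [0.14, 2.54], [-1.03, 4.17], [0.13, 1.85], [-2.86, 2.86]. Speed limits (rad/s): [2.39, 2.39, 3.01, 3.01, 3.14, 3.14, 3.14].

### API

Orientations are given as a rotation vector (axis times angle).
In Python, from rig import get_obs, read_camera, camera_params, close_job, regions_of, tcp_to_grasp gives the robot as it stands. The module is installed in compiled form; this text tells all that it offers.
- The arm moves only by the shell command python3 -m creep 'ROWS' [FORCE]. ROWS is JSON, a list of rows, each a list of 3 entries, a list of its own where there are three numbers: the turn, a rotation vector about the world's x, y, z in degrees, then the shift along the world's x, y, z in m, then the opening, from -1 (shut) to 1 (fully open), so that 0 is half open. In form: [[[ax, ay, az], [x, y, z], grip], ...]. A call has 1 to 20 rows; each row shifts and turns the pose as measured when the row begins; what a row does not reach is not made up. A row lasts 1/12 s, in which the tool goes at most 41.7 mm and 7.16 degrees, less where a joint would pass 70% of its speed; a pose out of reach is approached as far as the arm can. A call is refused whole if a number of a shift passes 0.0417 or a number of a turn 7.16, either way. A call with a gripper value outside its range is refused whole. The fingers move at their own pace and stop on an object; FORCE is the grip in N (left out, the last holds). Time passes only in rows, so rows that do not move let the fingers close. It gives the time, the measured TCP pose, the force and the opening at its end, in the units of the state.
- get_obs(): the state, without advancing time (a new reading comes with each control period).
- read_camera(name): name is "scene" or "side" or "wrist"; returns (picture, depth): 384x512x3 uint8, blue, green, red; 384x512 float32, m along the optical axis (not along the pixel's ray), 0 where there is no reading.
- camera_params(name): a dict with "fx", "fy", "cx", "cy" (pixels), "rvec" (rotation vector, rad) and "tvec" (3), from world to camera coordinates, as OpenCV has them; the wrist camera has in their place "mount" (4x4, takes a point from camera to tool coordinates, whose origin is the TCP and whose axes are the tool frame's). Camera axes: x right, y down, z forward; pixel columns grow to the right and rows downward; lengths in m; the calibration is good to about 2 mm. A picture is of the moment at which its call begins: read the wrist's pose just before it. camera_params takes no time and is no camera call.
- close_job(): hands the job in, once; it reports no verdict.
Trained networks look in the newest picture that a camera, given by its name, has taken for a name from the list of things; names that differ only in an ending like _2 or _b are one class to them, and where a whole thing is asked for, a point or a joint stands for the part that bears it (a point fixed in the world has none). Each returns a list of dicts, best first, with "conf" (0 to 1); they miss things now and then, are a little off and sometimes report something else, mostly with a low value. They report only what shows in the picture. A call takes as long as a camera call. They do not tell look-alikes from the thing itself.
- regions_of(camera, label): "pixels" (384x512 bool, what is visible of it) and "xy" ([column, row] in pixels, amid what is visible of it).
The state is a dict: "time_s": time; "joint_pos": joint angles; "joint_velocities": joint speeds; "tau": joint torques, N m; "position": TCP position; "tool_rot": TCP orientation; "force": force on the tool from outside, world axes, zero at the start; "moment": the same for the moment, N m; "opening": opening from 0.0 (shut) to 1.0 (fully open).
Only numpy, scipy, OpenCV 4.12 (cv2) and the standard library are available. Lean on these libraries where they do the work, as an engineer would, in place of code of your own. Each camera call takes 0.05 s, during which the arm holds its last target.

### The job

Lift the flap of the bench dust extractor and leave it standing open, upright or farther, then draw out the filter plate (the one with the pull tab; leave the blank plate in its guides) and hold it up over the steel dust tray: upright, centred, lengthwise along the tray, its lower edge roughly 12 to 18 cm above the bench and touching nothing. Finish while still holding it there, steady in the gripper, and do not disturb the other things on the bench.

Things in the scene. Friction and masses are not known exactly. Their poses are not given: they have to be found in the camera images.
- housing: Grey open-topped filter housing, fixed, 200 (its x) x 165 (its y) x 125 mm high, walls and floor 8 mm; motor 85 mm out on its +x side, hose stub 30 mm out at -y, both below the rim. Origin: centre of underside, z up. Two plate places, 45 mm to +x and to -x of its centre, with vertical guides at both ends (16 mm channels, 2 mm end play, tops 86 mm above the bench).
- flap (a joint): Cover flap angle, rad: 0 closed (may start up to 0.2 ajar), grows as it opens, stop at 1.9. The flap, 200 x 165 x 8 mm, is hinged along the housing's +y rim: its free edge at -y swings up and over to +y. The stiff hinge keeps it at any angle (upright, its edge is 291 mm above the bench); lifting takes 2 to 4 N at the handle.
- flap_handle (a point): Middle of the steel bar handle on the flap: round bar 10 mm thick, 90 mm long, parallel to the housing's x with a leg at each end, its axis 35 mm above the flap's top face (43 mm from the plane of the hinge), 145 mm from the hinge line, 20 mm from the free edge; 168 mm above the bench when closed. Turns with the flap.
- flap_hinge (a point): Point on the hinge line, in the middle of the housing's +y rim, 125 mm above the bench; the hinge line runs along the housing's x.
- filter_center (a point): Centre of the filter plate, half-way up its frame: aluminium frame with pleated paper, 12 mm thick (its x), 145 long (its y), 75 high (its z, up), 0.13 to 0.25 kg. Stands on the housing floor, long side along the housing's y, in either place. Its lower edge is 37.5 mm below this point, 8 mm above the bench at the start.
- filter_pull (a point): Centre of the filter plate's pull tab, 51 mm above the plate's centre: a flat aluminium tab 12 mm thick (filter's x), 50 mm long (filter's y), 27 mm high in the middle of the top edge; its top is 110 mm above the bench when the plate is in the housing, 15 mm below the rim.
- blank_center (a point): Centre of the blank plate, which stays: same frame, 12 x 145 x 75 mm, but with a plain steel sheet and no pull tab; it stands in the other place, 90 mm from the filter.
- tray_in (a point): Centre of the inner floor of the steel dust tray, fixed, an open box 120 mm (its x) by 200 mm (its y, the long way) by 35 mm high, walls 4 mm; this point is 4 mm above the bench.
- tray: The same dust tray; origin: centre of the underside, y along its long side.
- filter: The filter plate as a body; origin: middle of its lower edge, axes as at filter_center.
- can: Bystander: standing spray can, 60 mm diameter, 160 mm high. Origin: centre of the underside.
- glue: Bystander: standing white glue bottle, 60 mm diameter, 150 mm high. Origin: centre of the underside.
- tape: Bystander: roll of masking tape 90 mm across, 24 mm high, lying flat. Origin: centre of the underside.
- driver: Bystander: screwdriver lying on the bench. Origin: near its middle, at the bench.
Mind the look-alikes: they are no part of the job. Of the things shaped like the tray, the bare steel one is meant.

How it is judged:
On the way, in this order (a step that is already met when the one before it is completed fails the run):
1. the flap is lifted open and stays up (value of joint flap above 1.3 rad), for 0.2 s.
2. the filter plate is drawn up clear of the housing's rim in the gripper, flap still open (height (world z) of filter above 0.125 m and value of joint flap above 1.2 rad and contact force between the fingers and filter above 1 N), for 0.1 s.
At the end, for the whole second after the job is handed in: Flap open past 1.2 rad; filter held by the fingers, touching nothing else, at rest, centre within 35 mm of the tray centre seen from above, lower edge 100 to 210 mm above the bench, upright and long side along the tray within 0.2 rad; blank plate in its place (value of joint flap above 1.2 rad and horizontal distance between filter_center and tray_in below 0.035 m and height (world z) of filter between 0.1 and 0.21 m and angle between filter's own z axis and vertical below 0.2 rad and angle between the y axis of filter and the y axis of tray, either way round below 0.2 rad and contact force between the fingers and filter above 1 N and contact force between filter and tray below 0.1 N and contact force between filter and housing below 0.1 N and linear speed of filter below 0.03 m/s and angular speed of filter below 0.2 rad/s and distance between blank_center and housing below 0.08 m); the arm keeps its last pose, push and grip.
It fails at once if the blank plate is pulled out of its place (distance of blank_center from where it was at the start of the episode above 0.02 m).
It fails at once if the spray can is knocked over or shoved more than 3 cm (distance of can from where it was at the start of the episode above 0.03 m or angle between can's own z axis and vertical above 0.35 rad).
It fails at once if the glue bottle is knocked over or shoved more than 3 cm (distance of glue from where it was at the start of the episode above 0.03 m or angle between glue's own z axis and vertical above 0.35 rad).
It fails at once if the roll is knocked over or shoved more than 3 cm (distance of tape from where it was at the start of the episode above 0.03 m or angle between tape's own z axis and vertical above 0.35 rad).
It fails at once if the screwdriver is knocked over or shoved more than 3 cm (distance of driver from where it was at the start of the episode above 0.03 m).
It also fails if it takes over 61 s, if anything falls off the work surface, if the arm or the gripper's body presses on something with over 40 N, if the wrist force passes 120 N, or if a joint passes its speed limit or range.

## Working session

There is one attempt and no reset: what is moved stays moved. The work goes in short steps, Python scripts to look and compute and a shell command to move; the robot and the scene stay as the last step left them, time stands still between calls to the robot, and variables do not carry over. Pictures are saved under pics/ and viewed, and the job is handed in when it is done.

```bash
mkdir -p pics; cat > h.py <<'E'
import numpy as np, cv2
from rig import *
from scipy.spatial.transform import Rotation as R
def w2c(name):
    p=camera_params(name)
    if 'mount' in p:
        o=get_obs(); T=np.eye(4);T[:3,:3]=R.from_rotvec(o['tool_rot']).as_matrix();T[:3,3]=o['position']
        return p,np.linalg.inv(T@np.array(p['mount']))
    T=np.eye(4);T[:3,:3]=R.from_rotvec(np.ravel(p['rvec'])).as_matrix();T[:3,3]=np.ravel(p['tvec']);return p,T
def cloud(name,depth,pw):
    p,T=pw
    v,u=np.mgrid[:384,:512];z=depth
    P=np.stack([(u-p['cx'])/p['fx']*z,(v-p['cy'])/p['fy']*z,z],-1)
    Ti=np.linalg.inv(T);return P@Ti[:3,:3].T+Ti[:3,3]
E
python3 - <<'E'
from h import *
print(get_obs(), tcp_to_grasp)
for n in ['scene','side','wrist']:
    pw=w2c(n);im,d=read_camera(n);cv2.imwrite(f'pics/{n}0.png',im);W=cloud(n,d,pw);np.save(n+'0.npy',W)
    print(n,pw[0])
    for l in ['housing','flap_handle','tray','can','glue','tape','driver','filter','blank_center']:
        for r in regions_of(n,l)[:3]:
            m=r['pixels']&(d>0);q=W[m]
            print(l,round(r['conf'],2),np.round(r['xy']),m.sum(),np.median(q,0).round(3) if m.any() else '',q.min(0).round(3) if m.any() else '',q.max(0).round(3)if m.any() else '')
E
```

```text
{'time_s': 0.0, 'joint_pos': array([-0.06821829,  0.41186767, -0.01271972,  1.59700822,  0.00560515,
        1.13428233, -0.0822309 ]), 'joint_velocities': array([ 0.00023967,  0.00140179,  0.0010346 ,  0.00038743, -0.00019313,
        0.00089273,  0.00090038]), 'tau': array([-2.92756195e-04, -5.87956166e+01,  6.41712137e-01, -2.91074431e+01,
       -5.37758670e-02,  1.83686998e-02,  1.53371734e-04]), 'position': array([ 6.24517968e-01, -2.62181410e-05,  2.21843772e-01]), 'tool_rot': array([-1.21041405,  1.21025578, -1.20854304]), 'force': array([ 0.53817321, -0.38058507, -0.5217046 ]), 'moment': array([ 0.00923311,  0.07294558, -0.04334661]), 'opening': 0.9981120283696788} 0.0187
scene {'fx': 426.3193252548993, 'fy': 426.3193252548993, 'cx': 264.0539221226278, 'cy': 193.2821157552553, 'rvec': array([ 2.40189659,  0.59129052, -0.22280852]), 'tvec': array([-0.44166483, -0.15710009,  1.63112324])}
housing 0.56 [302. 177.] 3709 [0.597 0.053 0.101] [ 0.39  -0.036 -0.005] [0.743 0.258 0.335]
housing 0.32 [288. 160.] 1171 [0.57  0.064 0.145] [ 0.389 -0.034 -0.001] [0.677 0.189 0.336]
flap_
[... 2503 characters left out ...]
670281e-04,  4.52628284e-04,
        -6.60219700e-04],
       [ 0.00000000e+00,  0.00000000e+00,  0.00000000e+00,
         1.00000000e+00]])}
housing 0.66 [197.  69.] 46002 [0.578 0.104 0.142] [ 0.353  0.008 -0.001] [0.781 0.19  0.189]
flap_handle 0.96 [168.  73.] 37291 [0.556 0.1   0.143] [ 0.353  0.024 -0.002] [0.675 0.169 0.189]
tray 0.8 [198. 328.] 4245 [ 0.526 -0.268  0.005] [ 0.443 -0.325 -0.001] [0.62  0.029 0.337]
glue 0.74 [168.  74.] 37538 [0.556 0.1   0.143] [ 0.351  0.009 -0.002] [0.676 0.196 0.189]
glue 0.61 [314. 324.] 1492 [ 0.698 -0.204  0.076] [ 0.634 -0.294 -0.001] [0.762 0.022 0.329]
tape 0.42 [171.  72.] 37139 [0.556 0.1   0.143] [ 0.454  0.019 -0.   ] [0.662 0.155 0.189]
```

View pics/scene0.png

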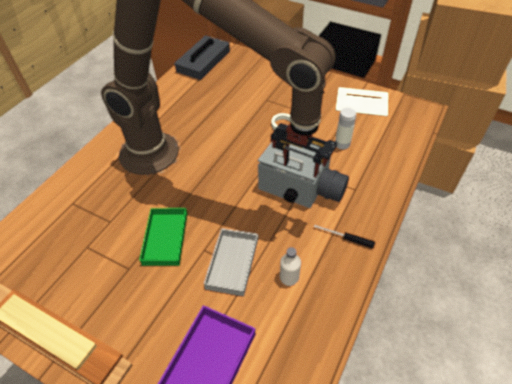

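View pics/side0.png

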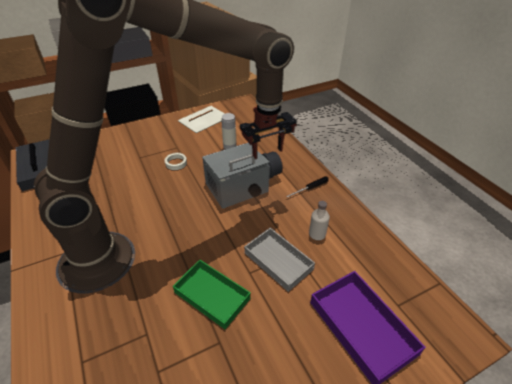

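View pics/wrist0.png

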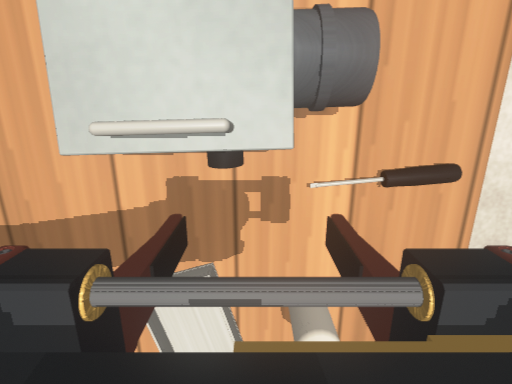

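The steel tray is at scene (233,262), between the green and purple ones. The housing is at scene (300,175) with its motor towards +x. The wrist view shows the flap's bar handle running from (90,127) to (232,127). Next I fit the poses.

```bash
cat > fit.py <<'E'
from h import *
W=np.load('wrist0.npy')
print('tool axes cols\n',R.from_rotvec(get_obs()['tool_rot']).as_matrix().round(3))
box=W[0:155,30:300].reshape(-1,3)
m=(box[:,2]>.115)&(box[:,2]<.3)&(box[:,1]>0)
b=box[m]
# ransac plane
best=0;rng=np.random.default_rng(0)
for _ in range(300):
    a=b[rng.choice(len(b),3,False)];n=np.cross(a[1]-a[0],a[2]-a[0]);n/=np.linalg.norm(n)+1e-12
    k=(abs((b-a[0])@n)<.002)
    if k.sum()>best: best=k.sum();K=k
c=b[K].mean(0);n=np.linalg.svd(b[K]-c,full_matrices=False)[2][2];n*=np.sign(n[2])
print('plane',c.round(4),n.round(4),'tilt',np.degrees(np.arccos(n[2])),K.sum())
r=cv2.minAreaRect(b[K][:,:2].astype(np.float32)*1000);print('flap rect',r)
h=(b-c)@n;H=b[(h>.03)&(h<.055)]
print('handle',H.min(0),H.max(0),len(H),cv2.minAreaRect(H[:,:2].astype(np.float32)*1000), 'height',np.percentile((H-c)@n,95))
for nm in ['scene','side']:
    read_camera(nm) if 0 else None
E
python3 fit.py
python3 - <<'E'
from h import *
for n in ['scene','side']:
    im,d=read_camera(n);W=cloud(n,d,w2c(n))
    for r in regions_of(n,'tray'):
        q=W[r['pixels']&(d>0)]; 
        q=q[(abs(q[:,0]-.53)<.12)&(abs(q[:,1]+.27)<.15)]
        if len(q)>1000: 
            t=q[q[:,2]>.025]; print(n,cv2.minAreaRect(t[:,:2].astype(np.float32)*1000), np.percentile(t[:,:2],[1,99],axis=0))
        
E
```

```text
tool axes cols
 [[ 0.  0.  1.]
 [-1.  0.  0.]
 [-0. -1.  0.]]
plane [0.5554 0.1011 0.1429] [-0.0031  0.096   0.9954] tilt 5.5092409222482415 35097
flap rect ((554.711669921875, 97.00970458984375), (199.72206115722656, 119.44508361816406), 1.294517159461975)
handle [0.50749699 0.0551784  0.17750204] [0.60600213 0.06702952 0.1888306 ] 2001 ((556.759765625, 61.07814025878906), (98.47498321533203, 10.22244644165039), 1.3061847686767578) height 0.040690171437902115
scene ((530.4957885742188, -267.9637451171875), (121.1581039428711, 203.30686950683594), 16.440963745117188) [[ 0.45310404 -0.37738655]
 [ 0.61387786 -0.16042199]]
side ((530.0623168945312, -270.7711181640625), (122.46351623535156, 200.4936981201172), 16.647192001342773) [[ 0.44916885 -0.37959853]
 [ 0.61206146 -0.16273684]]
```

```bash
python3 -m creep '[[[0,0,7.1],[-0.0052,0.0047,0],1],[[0,0,7.1],[-0.0052,0.0047,0],1],[[0,0,7.1],[-0.0052,0.0047,0],1],[[0,0,7.1],[-0.0052,0.0047,0],1],[[0,0,7.1],[-0.0052,0.0047,0],1],[[0,0,7.1],[-0.0052,0.0047,0],1],[[0,0,7.1],[-0.0052,0.0047,0],1],[[0,0,7.1],[-0.0052,0.0047,0],1],[[0,0,7.1],[-0.0052,0.0047,0],1],[[0,0,7.1],[-0.0052,0.0047,0],1],[[0,0,7.1],[-0.0052,0.0047,0],1],[[0,0,7.1],[-0.0052,0.0047,0],1],[[0,0,6.1],[-0.0052,0.0047,0],1],[[0,0,0],[0,0,0],1]]'; python3 -c "
from h import *
o=get_obs();print(o['position'],o['joint_pos'],o['force']);print(R.from_rotvec(o['tool_rot']).as_matrix().round(3))"
```

```text
time_s: 2.87
position: [0.5545, 0.0631, 0.223]
tool_rot: [-1.57, -0.041, 0.037]
force: [-0.5, 0.9, -0.6]
opening: 0.999
[0.55450962 0.06306458 0.223021  ] [ 0.0848479   0.32177616 -0.35916204  1.74413202  0.12534033  1.0957938
  1.30546283] [-0.52100557  0.90618999 -0.64496639]
[[ 0.999  0.002 -0.049]
 [ 0.049  0.001  0.999]
 [ 0.002 -1.     0.   ]]
```

```bash
python3 -m creep '[[[0,0,-1.5],[0.002,-0.002,-0.02],1],[[0,0,0],[0,0,-0.02],1],[[0,0,0],[0,0,-0.02],1],[[0,0,0],[0,0,0],1]]' ; python3 - <<'E'
from h import *
n='side';im,d=read_camera(n);cv2.imwrite('pics/side1.png',im[60:260,150:400].repeat(3,0).repeat(3,1))
n='scene';im,d=read_camera(n);cv2.imwrite('pics/scene1.png',im[60:260,200:400].repeat(3,0).repeat(3,1))
E
```

```text
time_s: 3.2
position: [0.5586, 0.0601, 0.1633]
tool_rot: [-1.57, -0.012, -0.001]
force: [-1.2, -1.1, -0.9]
opening: 1.001
```

View pics/side1.png

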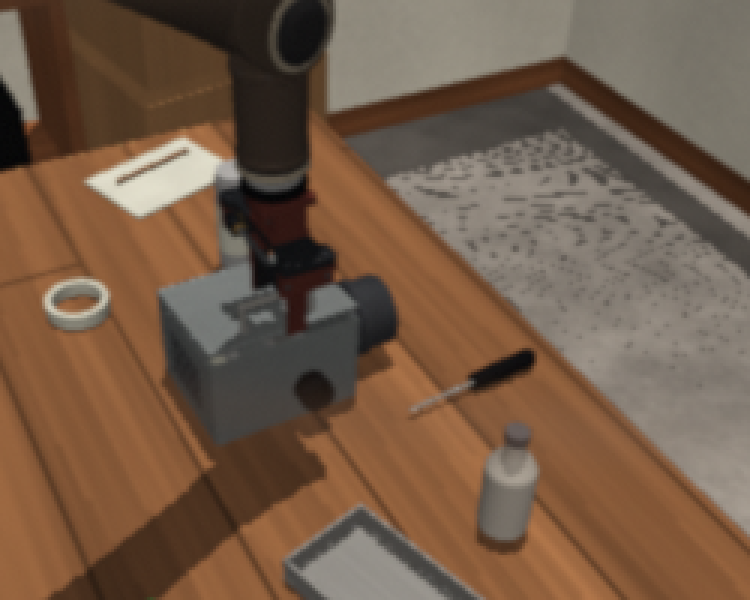

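The side view shows the front finger (300,300) beside the handle's bar (260,315), roughly mid-bar. I close on it.

```bash
python3 -m creep '[[[0,0,0],[0,0,0],-1],[[0,0,0],[0,0,0],-1],[[0,0,0],[0,0,0],-1],[[0,0,0],[0,0,0],-1],[[0,0,0],[0,0,0],-1],[[0,0,0],[0,0,0],-1],[[0,0,0],[0,0,0],-1],[[0,0,0],[0,0,0],-1]]' 25
```

```text
time_s: 3.97
position: [0.5637, 0.0611, 0.1727]
tool_rot: [-1.569, -0.02, -0.013]
force: [-0.1, -0.5, -0.3]
opening: 0.429
```

```bash
python3 -m creep '[[[0,0,0],[0,0,-0.004],-1],[[0,0,0],[0,0,-0.004],-1],[[0,0,0],[-0.002,0,-0.003],-1],[[0,0,0],[-0.002,0,-0.002],-1]]'; python3 -m creep '[[[0,0,0],[0,0,-0.001],-1],[[0,0,0],[0,0,-0.001],-1]]' 
```

```text
time_s: 4.3
position: [0.5598, 0.0611, 0.1587]
tool_rot: [-1.569, -0.02, -0.013]
force: [-0.4, -0.4, 0.1]
opening: 0.129
time_s: 4.47
position: [0.5596, 0.0605, 0.1561]
tool_rot: [-1.569, -0.02, -0.013]
force: [1.2, -2.0, 1.7]
opening: 0.108
```

```bash
python3 -m creep '[[[0,0,0],[0,0,0],-0.6],[[0,0,0],[0,0,0.003],-0.6],[[0,0,0],[0,0,0.004],-0.6],[[0,0,0],[0,0,0],-1],[[0,0,0],[0,0,0],-1],[[0,0,0],[0,0,0],-1]]'; python3 -m creep '[[[0,0,0],[0,0,0],-1]]' 
```

```text
time_s: 4.97
position: [0.5589, 0.0605, 0.1634]
tool_rot: [-1.569, -0.019, -0.012]
force: [0.6, -0.6, -1.4]
opening: 0.109
time_s: 5.05
position: [0.5589, 0.0605, 0.1633]
tool_rot: [-1.57, -0.019, -0.012]
force: [1.3, -1.1, -1.0]
opening: 0.098
```

```bash
python3 -m creep '[[[0,0,0],[0,0.0063,0.0137],-1],[[0,0,0],[0,0.0076,0.013],-1],[[0,0,0],[0,0.0089,0.0122],-1],[[0,0,0],[0,0.0101,0.0113],-1],[[0,0,0],[-0.001,0.0111,0.0102],-1]]'; python3 -c "
from h import *
p=get_obs()['position'];v=p[1]-.201,p[2]+.019-.125;print(np.hypot(*v),np.arctan2(v[1],-v[0])-.288)"
```

```text
time_s: 5.47
position: [0.5576, 0.0986, 0.222]
tool_rot: [-1.576, -0.011, -0.013]
force: [6.0, -2.0, -3.0]
opening: 0.108
0.15470673468344434 0.5597792818770015
```

```bash
python3 -m creep '[[[0,0,0],[0,0.0118,0.009],-1],[[0,0,0],[0,0.0127,0.008],-1],[[0,0,0],[0,0.0135,0.0067],-1],[[0,0,0],[0,0.0141,0.0053],-1],[[0,0,0],[-0.001,0.0146,0.0038],-1]]'; python3 -c "
from h import *
p=get_obs()['position'];v=p[1]-.201,p[2]+.019-.125;print(np.hypot(*v),np.arctan2(v[1],-v[0])-.288)"
```

```text
time_s: 5.88
position: [0.5562, 0.1642, 0.2594]
tool_rot: [-1.584, -0.007, -0.017]
force: [6.0, -3.3, -2.1]
opening: 0.107
0.15772499031024712 1.0470292090307463
```

```bash
python3 -m creep '[[[0,0,0],[0,0.0149,0.0018],-1],[[0,0,0],[0,0.015,0],-1],[[0,0,0],[0,0.015,-0.001],-1],[[0,0,0],[0,0.015,-0.0025],-1],[[0,0,0],[0,0.003,0],-1]]'; python3 - <<'E'
from h import *
p=get_obs()['position'];v=p[1]-.201,p[2]+.019-.125;print(np.hypot(*v),np.arctan2(v[1],-v[0])-.288)
n='side';im,d=read_camera(n);cv2.imwrite('pics/side2.png',im[60:260,150:400].repeat(3,0).repeat(3,1))
E
```

```text
time_s: 6.3
position: [0.5546, 0.234, 0.261]
tool_rot: [-1.586, -0.011, -0.015]
force: [5.1, -5.7, -10.2]
opening: 0.103
0.1584602755435119 1.4922697940128864
```

View pics/side2.png

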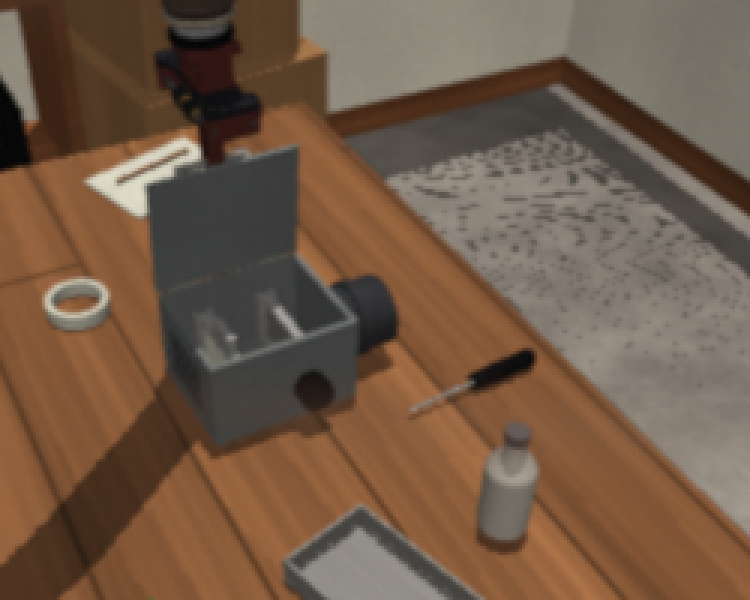

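```bash
python3 -m creep '[[[0,0,0],[0,0.012,-0.004],-1],[[0,0,0],[0,0.012,-0.004],-1],[[0,0,0],[0,0,0],-1]]';python3 -m creep '[[[0,0,0],[0,0,0],-0.5],[[0,0,0],[0,0,0],-0.5],[[0,0,0],[0,0,0],-0.5]]'; python3 -m creep '[[[0,0,0],[0,0,0.02],-0.5],[[0,0,0],[0,0,0.03],-0.5],[[0,0,0],[0,0,0.03],-0.5],[[0,0,0],[0,0,0.03],-0.5]]'; python3 - <<'E'
from h import *
n='side';im,d=read_camera(n);cv2.imwrite('pics/side3.png',im[20:260,150:400].repeat(2,0).repeat(2,1))
W=cloud(n,d,w2c(n)).reshape(-1,3)
k=W[(W[:,2]>.17)&(W[:,2]<.285)&(abs(W[:,0]-.555)<.09)&(W[:,1]>.15)&(W[:,1]<.27)]
c=np.median(k,0);n_=np.polyfit(k[:,2],k[:,1],1);print(n_,len(k),'flap angle',np.pi/2+np.arctan(n_[0]))
E
```

```text
time_s: 6.6
position: [0.5539, 0.2604, 0.2526]
tool_rot: [-1.586, -0.011, -0.014]
force: [5.0, 0.3, -4.0]
opening: 0.104
time_s: 6.85
position: [0.5527, 0.2638, 0.2524]
tool_rot: [-1.584, -0.011, -0.011]
force: [-0.1, -0.4, -0.5]
opening: 0.243
time_s: 7.18
position: [0.5481, 0.2627, 0.3592]
tool_rot: [-1.587, -0.001, 0.001]
force: [0.2, 0.9, 0.1]
opening: 0.252
[0.13273237 0.18164156] 1296 flap angle 1.7027573506385931
```

View pics/side3.png

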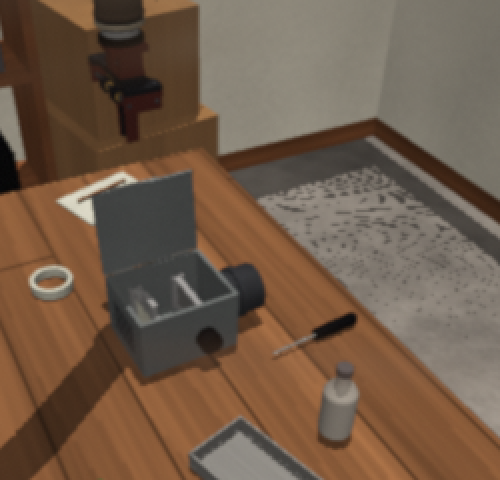

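```bash
python3 -m creep '[[[0,0,-6.8],[0,-0.015,0],0],[[0,0,-6.8],[0,-0.015,0],0],[[0,0,-6.8],[0,-0.015,0],0],[[0,0,-6.8],[0,-0.015,0],0],[[0,0,-6.8],[0,-0.015,0],0],[[0,0,-6.8],[0,-0.015,0],0],[[0,0,-6.8],[0,-0.015,0],0],[[0,0,-6.8],[0,-0.015,0],0],[[0,0,-6.8],[0,-0.015,0],0],[[0,0,-6.8],[0,-0.015,0],0],[[0,0,-6.8],[0,-0.015,0],0],[[0,0,-6.8],[0,-0.015,0],0],[[0,0,-6.8],[0,0,0],0],[[0,0,0],[0,0,0],0]]'; python3 - <<'E'
from h import *
n='wrist';pw=w2c(n);im,d=read_camera(n);cv2.imwrite('pics/wrist3.png',im);W=cloud(n,d,pw);np.save('wrist3.npy',W)
print(R.from_rotvec(get_obs()['tool_rot']).as_matrix().round(3))
for l in ['filter','filter_pull','blank_center']:
  for r in regions_of(n,l)[:2]:
    q=W[r['pixels']&(d>0)];print(l,r['conf'],r['xy'],np.median(q,0),q.min(0),q.max(0))
E
```

```text
time_s: 8.4
position: [0.5466, 0.0807, 0.3754]
tool_rot: [-1.188, 1.236, -1.254]
force: [-0.4, -0.2, -0.1]
opening: 0.503
[[-0.041  0.006  0.999]
 [-0.999 -0.01  -0.041]
 [ 0.009 -1.     0.006]]
filter 0.64 [228.8, 128.6] [0.5122204  0.12290939 0.0829518 ] [0.49160435 0.04463988 0.00557548] [0.51793037 0.18842534 0.11204253]
filter_pull 0.85 [230.7, 130.4] [0.5122055  0.12060576 0.08307232] [0.49347867 0.04492526 0.00787079] [0.52001126 0.18842534 0.11204253]
filter_pull 0.55 [255.3, 33.7] [0.55171581 0.21590133 0.25659468] [ 0.39394209  0.19792875 -0.00291703] [0.76857524 0.32037503 0.29135644]
blank_center 0.76 [284.2, 124.3] [0.59794032 0.12250474 0.08242324] [0.58919358 0.04712034 0.00615538] [0.61705718 0.19147065 0.08729044]
```

View pics/wrist3.png

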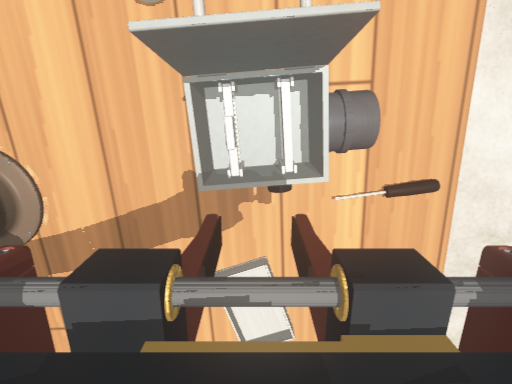

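```bash
python3 - <<'E'
from h import *
W=np.load('wrist3.npy').reshape(-1,3)
def b(z0,z1,x0,x1):
    k=W[(W[:,2]>z0)&(W[:,2]<z1)&(W[:,0]>x0)&(W[:,0]<x1)&(W[:,1]>.05)&(W[:,1]<.19)]
    print(len(k),k.mean(0),cv2.minAreaRect(k[:,:2].astype(np.float32)*1000))
b(.104,.116,.485,.535);b(.078,.088,.485,.535);b(.078,.088,.575,.63)
E
```

```text
274 [0.5101958  0.11765817 0.10947146] ((510.0233459472656, 117.1116943359375), (12.107476234436035, 49.81608200073242), 1.353772521018982)
523 [0.51003969 0.12886002 0.08322676] ((510.0187072753906, 119.78128051757812), (23.99132537841797, 139.6844482421875), 1.7044832706451416)
771 [0.59957375 0.1231865  0.08310217] ((599.6795654296875, 120.3702392578125), (23.430835723876953, 139.84121704101562), 1.5324418544769287)
```

```bash
python3 -m creep '[[[0.6,0.3,3.6],[-0.018,0.018,0],0],[[0,0,0],[-0.018,0.018,-0.02],0],[[0,0,0],[0,0,-0.035],0],[[0,0,0],[0,0,-0.035],0],[[0,0,0],[0,0,-0.035],0],[[0,0,0],[0,0,-0.035],0],[[0,0,0],[0,0,-0.03],0],[[0,0,0],[0,0,0],0]]'; python3 -c "
from h import *
o=get_obs();print(o['position']);print(R.from_rotvec(o['tool_rot']).as_matrix().round(4))"
```

```text
time_s: 9.27
position: [0.5081, 0.1257, 0.1813]
tool_rot: [-1.225, 1.161, -1.163]
force: [-0.5, -0.1, 0.1]
opening: 0.5
[0.5080565  0.12566586 0.18134127]
[[ 0.0613  0.0087  0.9981]
 [-0.9981  0.0079  0.0612]
 [-0.0073 -0.9999  0.0092]]
```

```bash
python3 -m creep '[[[-0.4,0.5,-2.1],[0.002,-0.008,-0.015],0],[[0,0,0],[0,0,-0.015],0],[[0,0,0],[0,0,-0.015],0],[[0,0,0],[0,0,0],0]]'; python3 -c "
from h import *
o=get_obs();print(o['position']);print(R.from_rotvec(o['tool_rot']).as_matrix().round(4))"
```

```text
time_s: 9.6
position: [0.5112, 0.1203, 0.1383]
tool_rot: [-1.223, 1.184, -1.182]
force: [-0.3, -0.6, 0.7]
opening: 0.503
[0.51120942 0.12027795 0.13834247]
[[ 3.440e-02  5.000e-04  9.994e-01]
 [-9.994e-01  2.200e-03  3.440e-02]
 [-2.200e-03 -1.000e+00  6.000e-04]]
```

```bash
python3 -m creep '[[[0,0,-0.6],[-0.001,-0.003,-0.015],0],[[0,0,0],[0,0,-0.015],0],[[0,0,0],[0,0,-0.015],0],[[0,0,0],[0,0,-0.01],0],[[0,0,0],[0,0,0],0]]'; python3 - <<'E'
from h import *
o=get_obs();print(o['position']);print(R.from_rotvec(o['tool_rot']).as_matrix().round(4))
n='wrist';im,d=read_camera(n);cv2.imwrite('pics/wrist4.png',im)
n='side';im,d=read_camera(n);cv2.imwrite('pics/side4.png',im[60:260,150:350].repeat(3,0).repeat(3,1))
E
```

```text
time_s: 10.02
position: [0.5159, 0.1209, 0.0908]
tool_rot: [-1.212, 1.18, -1.186]
force: [0.6, 0.5, 0.6]
opening: 0.498
[0.51588713 0.12091441 0.09077304]
[[ 0.0324  0.0107  0.9994]
 [-0.9995  0.0064  0.0324]
 [-0.006  -0.9999  0.0109]]
```

View pics/wrist4.png

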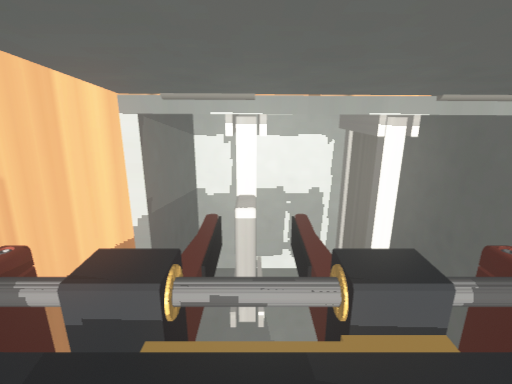

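View pics/side4.png

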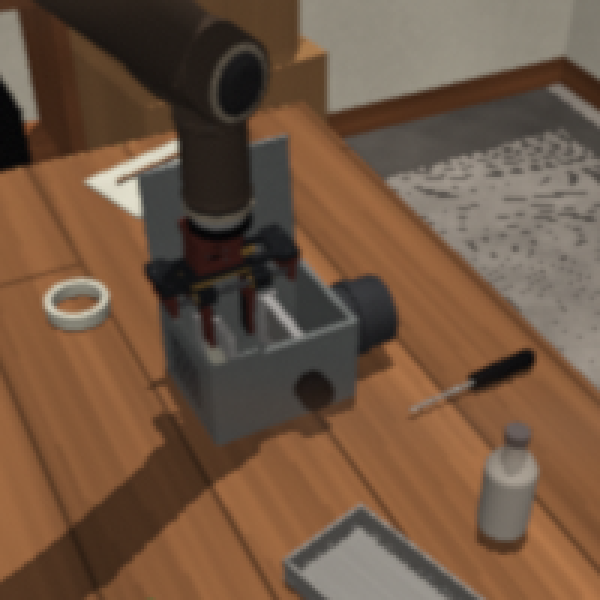

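The tab (245,215 in the wrist picture) stands between the fingers, slightly left of centre. I correct and close.

```bash
python3 -m creep '[[[0,0.6,-0.5],[-0.006,-0.002,-0.005],0],[[0,0,0],[0,-0.001,-0.005],-0.3],[[0,0,0],[0,0,0],-0.5]]' 35; python3 -c "
from h import *
o=get_obs();print(o['position']);print(R.from_rotvec(o['tool_rot']).as_matrix().round(4))"
```

```text
time_s: 10.37
position: [0.5119, 0.1186, 0.0844]
tool_rot: [-1.21, 1.192, -1.189]
force: [0.4, 0.7, 0.3]
opening: 0.385
[0.5118728  0.11855627 0.08439581]
[[ 0.023   0.0053  0.9997]
 [-0.9997  0.0081  0.023 ]
 [-0.008  -1.      0.0055]]
```

```bash
python3 -m creep '[[[-0.4,0.3,0],[-0.001,-0.001,-0.003],-1],[[0,0,0],[0,0,0],-1],[[0,0,0],[0,0,0],-1],[[0,0,0],[0,0,0],-1],[[0,0,0],[0,0,0],-1]]' 35; python3 -c "
from h import *
o=get_obs();print(o['position'],o['force'],o['opening']*.088);print(R.from_rotvec(o['tool_rot']).as_matrix().round(4))"
```

```text
time_s: 10.78
position: [0.5109, 0.1173, 0.0817]
tool_rot: [-1.22, 1.193, -1.192]
force: [0.2, -0.3, 0.1]
opening: 0.136
[0.51094478 0.11725311 0.0816801 ] [ 0.19290676 -0.30712449  0.1155113 ] 0.011927702868217021
[[ 2.280e-02 -1.000e-04  9.997e-01]
 [-9.997e-01  3.000e-04  2.280e-02]
 [-3.000e-04 -1.000e+00 -1.000e-04]]
```

Gripped at 11.9 mm. I draw it up slowly.

```bash
python3 -m creep '[[[0,0,0],[0,0,0],-1],[[0,0,0],[0,0,0.008],-1],[[0,0,0],[0,0,0.01],-1],[[0,0,0],[0,0,0.012],-1],[[0,0,0],[0,0,0.012],-1]]' 35; python3 -c "
from h import *
o=get_obs();print(o['position'],o['force'],o['opening']*.088);print(R.from_rotvec(o['tool_rot']).as_matrix().round(4))"
```

```text
time_s: 11.2
position: [0.5085, 0.1167, 0.124]
tool_rot: [-1.226, 1.196, -1.19]
force: [0.2, -0.2, -3.6]
opening: 0.138
[0.50847452 0.11668882 0.1240246 ] [ 0.22291851 -0.1969658  -3.59156847] 0.012157306910019653
[[ 0.0234 -0.0063  0.9997]
 [-0.9997 -0.0013  0.0234]
 [ 0.0011 -1.     -0.0063]]
```

```bash
python3 -m creep '[[[0,-0.3,0],[0.002,0,0.012],-1],[[0,0,0],[0.0005,0,0.014],-1],[[0,0,0],[0,0,0.014],-1],[[0,0,0],[0,0,0.014],-1]]' 35; python3 -c "
from h import *
o=get_obs();print(o['position'],o['force'],o['opening']*.088);print(R.from_rotvec(o['tool_rot']).as_matrix().round(4))"; python3 -m creep '[[[0,0,0],[0,0,0.016],-1],[[0,0,0],[0,0,0.02],-1],[[0,0,0],[0,0,0.02],-1],[[0,0,0],[0,0,0.015],-1],[[0,0,0],[0,0,0],-1]]'
python3 - <<'E'
from h import *
o=get_obs();print(o['position'],o['force'],o['opening']*.088);print(R.from_rotvec(o['tool_rot']).as_matrix().round(4))
n='side';im,d=read_camera(n);cv2.imwrite('pics/side5.png',im[60:260,150:350].repeat(3,0).repeat(3,1))
E
```

```text
time_s: 11.53
position: [0.5108, 0.1166, 0.1838]
tool_rot: [-1.221, 1.191, -1.193]
force: [0.2, 0.6, -2.2]
opening: 0.133
[0.51078376 0.11655632 0.18375819] [ 0.20497129  0.61930396 -2.24778499] 0.011711430687327922
[[ 2.340e-02  4.000e-04  9.997e-01]
 [-9.997e-01 -1.100e-03  2.340e-02]
 [ 1.100e-03 -1.000e+00  3.000e-04]]
time_s: 11.95
position: [0.5111, 0.1167, 0.2659]
tool_rot: [-1.214, 1.186, -1.195]
force: [0.4, -0.2, -2.5]
opening: 0.133
[0.51113593 0.11671594 0.2658993 ] [ 0.42156735 -0.2446712  -2.45235121] 0.011734842136163359
[[ 2.340e-02  7.900e-03  9.997e-01]
 [-9.997e-01  9.000e-04  2.340e-02]
 [-7.000e-04 -1.000e+00  7.900e-03]]
```

View pics/side5.png

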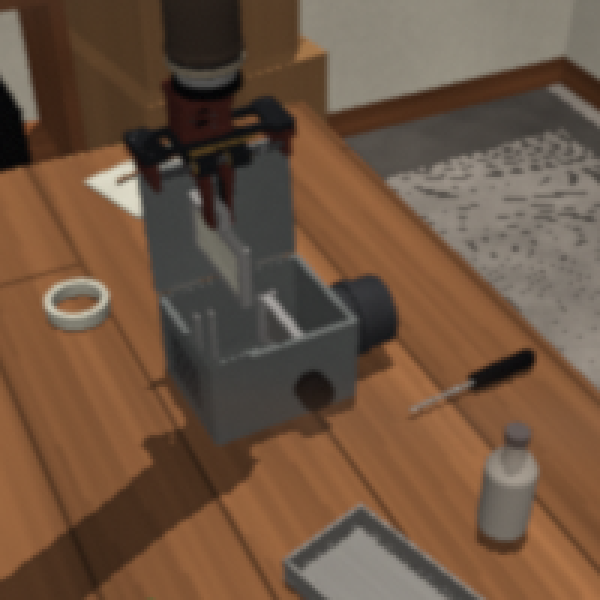

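```bash
python3 -m creep '[[[0,-0.4,0.5],[0.001,-0.01,0],-1],[[0,0,1],[0.001,-0.018,0],-1],[[0,0,1],[0.001,-0.024,0],-1],[[0,0,1],[0.001,-0.024,0],-1],[[0,0,1],[0.001,-0.024,0],-1],[[0,0,1],[0.001,-0.024,0],-1],[[0,0,1],[0.001,-0.024,0],-1],[[0,0,1],[0.001,-0.024,0],-1],[[0,0,1],[0.001,-0.024,0],-1],[[0,0,1],[0.001,-0.024,0],-1],[[0,0,1],[0.001,-0.024,0],-1],[[0,0,1],[0.001,-0.024,0],-1],[[0,0,1],[0.001,-0.024,0],-1],[[0,0,1],[0.001,-0.022,0],-1],[[0,0,1],[0.001,-0.016,0],-1],[[0,0,0.5],[0.001,-0.010,0],-1],[[0,0,0],[0,0,0],-1]]'; python3 -c "
from h import *
o=get_obs();print(o['position'],o['force'],o['opening']*.088);print(R.from_rotvec(o['tool_rot']).as_matrix().round(4))"
```

```text
time_s: 13.42
position: [0.5127, -0.2372, 0.247]
tool_rot: [-1.341, 0.992, -0.973]
force: [-0.5, -1.5, -2.5]
opening: 0.132
[ 0.51274487 -0.23716414  0.24697823] [-0.53817357 -1.5197681  -2.51699427] 0.011605606601254943
[[ 0.2996 -0.0114  0.954 ]
 [-0.954   0.0046  0.2996]
 [-0.0078 -0.9999 -0.0095]]
```

```bash
python3 -m creep '[[[-0.2,-0.5,-0.4],[0.004,-0.008,-0.004],-1],[[0,0,-0.5],[0.006,-0.011,-0.006],-1],[[0,0,0],[0.004,-0.008,-0.005],-1],[[0,0,0],[0.002,-0.004,-0.002],-1],[[0,0,0],[0,0,0],-1],[[0,0,0],[0,0,0],-1]]'; python3 -c "
from h import *
o=get_obs();print(o['position'],o['force'],o['opening']*.088);print(R.from_rotvec(o['tool_rot']).as_matrix().round(4))"
```

```text
time_s: 13.92
position: [0.5295, -0.268, 0.2246]
tool_rot: [-1.332, 1.001, -0.989]
force: [-0.2, -0.4, -2.7]
opening: 0.135
[ 0.52953659 -0.26802219  0.224597  ] [-0.16441936 -0.44582666 -2.66658139] 0.01184473415232533
[[ 0.2839 -0.0062  0.9588]
 [-0.9588  0.0038  0.2839]
 [-0.0054 -1.     -0.0049]]
```

Now I check the filter, tray, flap and bystanders.

```bash
python3 - <<'E'
from h import *
for n in ['scene','side']:
    im,d=read_camera(n);cv2.imwrite(f'pics/{n}6.png',im);W=cloud(n,d,w2c(n))
    for l in ['tray','filter','can','glue','tape','driver']:
        for r in regions_of(n,l)[:4]:
            q=W[r['pixels']&(d>0)]; print(n,l,round(r['conf'],2),np.round(r['xy']),np.median(q,0).round(3))
    V=W.reshape(-1,3)
    t=V[(abs(V[:,0]-.53)<.12)&(abs(V[:,1]+.27)<.14)&(V[:,2]>.025)&(V[:,2]<.045)]
    if len(t)>50: print('tray',cv2.minAreaRect(t[:,:2].astype(np.float32)*1000))
    f=V[(abs(V[:,0]-.53)<.1)&(abs(V[:,1]+.27)<.12)&(V[:,2]>.08)&(V[:,2]<.217)]
    print('filter',len(f),np.percentile(f[:,2],[.5,1,50,99]),cv2.minAreaRect(f[:,:2].astype(np.float32)*1000))
    k=V[(V[:,2]>.17)&(V[:,2]<.285)&(abs(V[:,0]-.555)<.09)&(V[:,1]>.15)&(V[:,1]<.27)]
    s=np.polyfit(k[:,2],k[:,1],1);print('flap',np.pi/2+np.arctan(s[0]),len(k))
    b=V[(abs(V[:,0]-.5997)<.02)&(V[:,1]>.05)&(V[:,1]<.19)&(V[:,2]>.07)&(V[:,2]<.095)]
    print('blank',np.median(b,0) if len(b) else None)
E
```

```text
scene tray 0.92 [233. 267.] [ 0.536 -0.284  0.004]
scene tray 0.72 [165. 241.] [ 0.287 -0.291  0.005]
scene tray 0.63 [210. 348.] [ 0.613 -0.528  0.005]
scene filter 0.73 [225. 233.] [ 0.542 -0.293  0.198]
scene can 0.92 [347. 130.] [0.648 0.359 0.1  ]
scene glue 0.72 [290. 269.] [ 0.715 -0.244  0.094]
scene tape 0.52 [275. 123.] [0.358 0.352 0.018]
scene driver 0.56 [358. 241.] [ 0.848 -0.021  0.021]
tray ((530.4758911132812, -268.5156555175781), (121.44720458984375, 202.7041015625), 16.41977882385254)
filter 248 [0.14761027 0.14923613 0.17513636 0.21607703] ((533.9900512695312, -268.4490966796875), (12.919441223144531, 146.3318328857422), 14.187814712524414)
flap 1.7444453557171844 1629
blank [0.6031931  0.13795423 0.0813757 ]
side tray 0.84 [211. 293.] [ 0.292 -0.291  0.005]
side tray 0.63 [280. 260.] [ 0.534 -0.272  0.005]
side tray 0.63 [366. 326.] [ 0.634 -0.584  0.006]
side tray 0.17 [177. 161.] [0.393 0.376 0.014]
side filter 0.81 [288. 220.] [ 0.534 -0.29   0.188]
side can 0.48 [288. 224.] [ 0.533 -0.291  0.19 ]
side glue 0.89 [319. 226.] [ 0.695 -0.245  0.082]
side tape 0.57 [174. 158.] [0.39  0.368 0.017]
side tape 0.49 [222. 127.] [0.55  0.21  0.217]
side tape 0.31 [242. 169.] [0.598 0.153 0.067]
side driver 0.75 [178. 160.] [0.387 0.363 0.017]
side driver 0.46 [320. 183.] [ 0.842 -0.024  0.021]
side driver 0.29 [224. 128.] [0.551 0.21  0.214]
tray ((528.9558715820312, -270.51513671875), (123.9267349243164, 201.887451171875), 16.27483558654785)
filter 574 [0.15199246 0.15258333 0.1806621  0.21449231] ((528.5447998046875, -270.00238037109375), (14.545727729797363, 146.61285400390625), 18.04836654663086)
flap 1.704026396606746 1300
blank [0.59855087 0.14657447 0.08221889]
```

View pics/scene6.png

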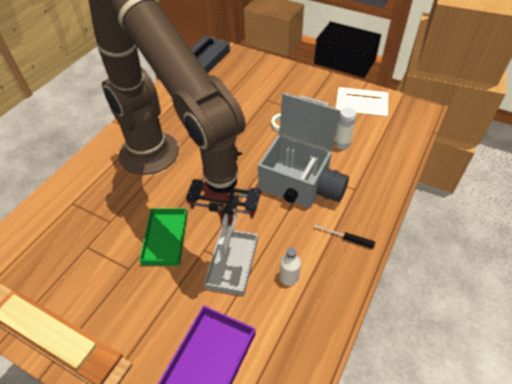

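View pics/side6.png

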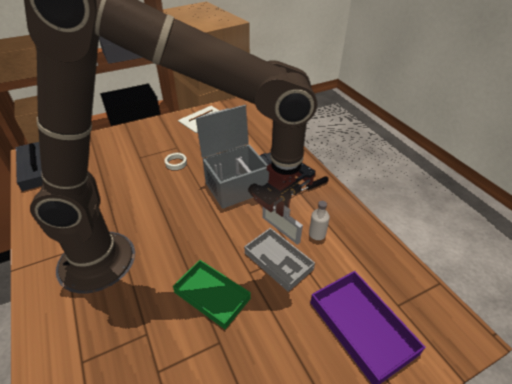

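The filter is held over the steel tray (scene 228,240), lower edge near 0.15 m. The flap stands open and the bystanders are where they were.

```bash
python3 -c "
from h import *
o=get_obs();print(o['time_s'],o['position'],abs(o['joint_velocities']).max(),o['opening']);print(close_job())"
```

```text
14.6167 [ 0.52944663 -0.26825985  0.22529725] 0.002297880940431039 0.13571348288395957
the job is handed in; nothing more can be done
None
```

I lifted the flap by its handle, drew the filter plate out by its pull tab, and handed the job in at 14.6 s. The plate was still gripped over the steel dust tray. The hand-in gives no verdict, so what follows rests on my last measurements.

- **Flap:** it stands open at about 1.70 to 1.74 rad, measured from the scene and side cameras.
- **Filter position:** its centre is within about 4 mm of the tray's in both cameras, and its lower edge is about 0.15 m above the bench.
- **Filter direction:** its long side is within about 2° of the tray's. The two cameras put it at 14.2° and 18.0°, against 16.4° for the tray.
- **Grip:** the opening matches the 12 mm tab. The arm was almost still, with joint speeds below 0.003 rad/s.
- **Blank plate:** it is still in its guides.
- **Bystanders:** the spray can, glue bottle and screwdriver were found within a millimetre or so of where they started. The tape roll still shows in the same spot, but I had no good starting measurement to compare it with.

In the last check the networks gave some wrong reports from the side camera: "can" on the filter itself, "tape" on the flap and housing, and "driver" on the tape roll and flap. I set these aside against the pictures. No check failed.

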